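# Rack tool blanks chamfer down by feel

## Task

The two plain steel blanks in the grey plastic carrier came mixed end for end: one end of each is chamfered, the other cut square, and the chamfer is hard to see. Try them by feel in the two free bores of the aluminium loader pallet: a chamfered end drops fully home on the conical seat in the bore, a square end stops 3 mm too high. Leave both blanks standing in those two bores chamfer down, fully home like the one already racked; turn a wrong one over by laying it in the V-rest and taking it again the other way, and do not disturb the racked blank, the end mill or the other things on the bench.

Things in the scene. Friction and masses are not known exactly. Their poses are not given: they have to be found in the camera images.
- blank_a: plain ground steel blank, d 20 x 100 mm, 0.19 to 0.3 kg. Origin at mid-length, z along it. Starts upright in a carrier pocket, z up, origin 58 mm above the bench. One end (not told which) has a 3 mm x 45-degree chamfer to a 14 mm flat, the other is square; in the carrier both stand equally high. In a pallet bore its origin comes to 55.5 mm above the bench chamfer down (home), 58.5 square end down
- blank_b: second blank, same description as blank_a; its chamfered end may be the other one
- racked: third blank, alike, already standing home, chamfer down, in pallet bore 0; leave it there
- endmill: finished four-flute end mill standing in the third carrier pocket: shank d 20 mm, 62 mm long, below a d 16 mm cutter, 38 mm; origin 50 mm above its foot; leave it there
- pallet: fixed aluminium pallet, 186 x 60 x 34 mm, origin under its centre, x along its three bores 65 mm apart (bore 0 at x = -65 mm is taken, 1 at 0 and 2 at +65 mm are free). Bores: d 22 mm, 3 mm 45-degree lead-in to d 28 at the mouth; from 24 mm below the top a 45-degree conical seat narrows to a d 13.6 mm through hole: a chamfer sinks 3 mm deeper into it than a square end
- pallet_bore1 (a point): centre of the mouth of free bore 1, on the pallet's top (34 mm above the bench)
- pallet_bore2 (a point): centre of the mouth of free bore 2, on the pallet's top (34 mm above the bench)
- carrier: fixed grey moulded plastic carrier, 186 x 60 x 34 mm, origin under its centre, x along its row of three d 22 mm flat-bottomed pockets 65 mm apart (x = -65, 0, +65 mm), 26 mm deep; holds blank_a, blank_b and the end mill in any order. It and the pallet swap sides from start to start
- rest: fixed V-rest: blue base 130 x 70 x 10 mm, origin under its centre, and two steel V-notched uprights, each 10 mm thick, centred at x = -38 and +38 mm, notches open at the top and 66 mm clear between the uprights. A blank laid along its x axis lies level in both notches
- rest_axis (a point): midway between the notches on the axis of a blank lying in the V-rest, 65 mm above the bench; axes as rest. The notch flanks slope 45 degrees and end about level with the axis
- micrometer: micrometer lying flat, about 125 mm long, 20 mm high; leave it
- loupe: black loupe standing, d 40 mm, 40 mm high; leave it
- oil: small white bottle with red cap, d 44 mm, 95 mm high; leave it
Mind the look-alikes: they are no part of the job. What is shaped like the blank_a but pink or red is not meant.

How it is judged:
At the end, for the whole second after the job is handed in: blank_a and blank_b each stand, at rest and let go, in one of the two free pallet bores (bore 1, bore 2), within 5 mm of its centre and 0.1 rad of upright, fully home: origin 53 to 56.9 mm above the pallet's underside, which only a chamfered end on the conical seat allows ((horizontal distance between blank_a and pallet_bore1 below 0.005 m or horizontal distance between blank_a and pallet_bore2 below 0.005 m) and (horizontal distance between blank_b and pallet_bore1 below 0.005 m or horizontal distance between blank_b and pallet_bore2 below 0.005 m) and z of blank_a in the frame of pallet between 0.053 and 0.0569 m and z of blank_b in the frame of pallet between 0.053 and 0.0569 m and angle between the z axis of each of blank_a, blank_b and the z axis of pallet, either way round below 0.1 rad and linear speed of each of blank_a, blank_b below 0.02 m/s); the robot touches nothing.
It fails at once if the blank already racked is moved more than 10 mm (distance of racked from where it was at the start of the episode above 0.01 m).
It fails at once if the end mill is moved more than 10 mm (distance of endmill from where it was at the start of the episode above 0.01 m).
It fails at once if the micrometer, loupe or bottle is moved more than 20 mm (distance of any of micrometer, loupe, oil from where it was at the start of the episode above 0.02 m).
It also fails if it takes over 72 s, if anything falls off the work surface, if the arm or the gripper's body presses on something with over 40 N, if the wrist force passes 120 N, or if a joint passes its speed limit or range.

## Robot

A 6-joint arm with a two-finger parallel gripper is mounted at the origin on the work surface. World frame = base frame: x ahead of the robot, y to its left, z up, the work surface at z = 0. Lengths are in m, angles in rad, forces in N, time in s.
With the tool pointing down it reaches from about 0.2 to 0.875 m from the base axis. Payload 3.4 kg.
Tool frame: the origin (TCP) lies at the very end of the fingers, on their centre line; the grasp point (between the pads) lies 19 mm behind it; z points along the fingers, y is the line along which they close (so a half turn about z gives the same grasp; the last joint's range is limited). The gripper opens to 94 mm and grips with 3 to 60 N. Pads are 16 mm wide; open, the fingers measure 119 mm over their backs; the gripper's body (75 mm by 177 mm) begins 78 mm behind the grasp point.
Start: joints at [1.077, 0.276, 1.505, -0, 1.361, -0.121], TCP at [0.209, 0.536, 0.205] pointing down, gripper open.
Joint ranges: [-2.89, 2.89], [-0.75, 2.08], [0.22, 2.7], [-1.18, 4.32], [0.11, 2.71], [-2.7, 2.7]. Speed limits (rad/s): [2.57, 2.57, 3.14, 3.14, 3.14, 3.14].

## Interface

Orientations are given as a unit quaternion [x, y, z, w].
In Python, from bench import manip gives the robot as it stands.
- The arm moves only by the tool move_arm, never from a script. Its argument "steps" is text: rows parted by semicolons, each of 7 numbers parted by spaces: the shift along the tool's x, y, z scaled (see below), then the turn, a rotation vector about the tool's x, y, z scaled (see below), then the gripper's target within -1 to 1 (fully open at 1, half-way at 0, shut at -1). In form: dx dy dz wx wy wz jaw; .... A call has 1 to 5 rows; each row is the pose to reach, as a shift and turn from the pose commanded when the call began, along the tool's axes at that moment; what a row does not reach only later rows make up. The controller multiplies each number of a shift by 250 mm and each number of a turn by 45 degrees. A row lasts 1/10 s, in which the tool goes at most 50 mm and 8.59 degrees, less where a joint would pass 70% of its speed; a pose out of reach is approached as far as the arm can. A call with a number of a shift or a turn outside -1 to 1 is refused whole. A call with a gripper value outside its range is refused whole. The fingers move at their own pace and stop on an object; "newtons" is the grip in N (left out, the last holds). Time passes only in rows, so rows that repeat a pose let the fingers close. It gives the time, the measured TCP pose, the force, the opening and the grip force at its end, in the units of the state.
- manip.get_state(): the state, without advancing time (a new reading comes with each control period).
- manip.get_image(name): name is "scene" or "top" or "wrist"; returns a dict with "frame" (420x560x3 uint8, blue, green, red), "fx", "fy", "cx", "cy" (pixels), "k1" (the pictures are not rectified: a ray, as slopes to the right and down, at radius r is drawn at 1 + k1 r^2 times it, then the intrinsics apply), "rvec" (rotation vector, rad) and "tvec" (3), from world to camera coordinates, as OpenCV has them. Camera axes: x right, y down, z forward; pixel columns grow to the right and rows downward; lengths in m; the calibration is good to about 2 mm. A picture is of the moment at which its call begins. There is no depth.
- manip.sign_off(): hands the job in; it is judged then, once.
The state is a dict: "clock": time; "q": joint angles; "qd": joint speeds; "joint_torque": joint torques, N m; "tool_pos": TCP position; "tool_rot": TCP orientation; "wrist_force": force on the tool from outside, world axes, zero at the start; "wrist_torque": the same for the moment, N m; "width": finger opening in m; "gripper_force": force on a finger pad.
Only numpy, scipy, OpenCV 4.12 (cv2) and the standard library are available. Lean on these libraries where they do the work, as an engineer would, in place of code of your own. Each camera call takes 0.05 s, during which the arm holds its last target. There are 200 camera calls.

## Working session

There is one attempt and no reset: what is moved stays moved. The work goes in short steps, Python scripts to look and compute and a tool call to move; the robot and the scene stay as the last step left them, time stands still between calls to the robot, and variables do not carry over. Pictures are saved under pics/ and viewed, at most 10 in all, crops included, and the job is handed in when it is done.

Besides the shell and the picture viewer there is one more tool, called after ">>>" as name(argument=value, ...) on one line, values as JSON. move_arm: Moves the arm, as the interface text tells. Shifts and turns lie within -1 to 1; 1 stands for 250 mm of shift or 45 degrees of turn. Its arguments: {"type":"object","properties":{"steps":{"type":"string"},"newtons":{"type":"number"}},"required":["steps"]}

```bash
mkdir -p pics; ls; python3 - <<'E'
from bench import manip
import cv2,json,numpy as np
s=manip.get_state();print(s)
for n in("scene","top"):
    d=manip.get_image(n);cv2.imwrite(f"pics/{n}0.png",d["frame"]);c={k:np.array(v).tolist() for k,v in d.items() if k!="frame"};json.dump(c,open(n+".json","w"));print(n,c)
E
```

```text
pics
{'clock': 0.0, 'q': array([ 1.07700147e+00,  2.76591306e-01,  1.50609005e+00,  2.86496261e-06,
        1.36068703e+00, -1.21006954e-01]), 'qd': array([-3.43486446e-04, -8.17076286e-04,  6.90778755e-05, -1.74484048e-05,
        2.36901976e-04, -1.13256868e-03]), 'joint_torque': array([ 1.93521271e-03, -4.04595888e+01, -2.37230963e+01,  7.05296849e-02,
        3.44020827e-02, -1.48350641e-04]), 'tool_pos': array([0.20916876, 0.53501746, 0.20462401]), 'tool_rot': array([ 1.85316744e-01,  9.82678440e-01, -8.45818860e-04, -2.69986724e-04]), 'wrist_force': array([-0.6707222 , -0.29960399,  0.20212807]), 'wrist_torque': array([-0.04636677, -0.00963733, -0.00811161]), 'gripper_force': 0.0, 'width': 0.09396880958888122}
scene {'fx': 391.7341777243547, 'fy': 391.7341777243547, 'cx': 283.5256247264079, 'cy': 211.0593226620897, 'k1': 0.016554751364229885, 'rvec': [2.142251839280705, 1.095596575672568, -0.44530848324089234], 'tvec': [-0.3907138418532146, -0.2454822708319772, 1.2403866104312538]}
top {'fx': 402.04735235201093, 'fy': 402.04735235201093, 'cx': 284.7139404405605, 'cy': 203.90674267339784, 'k1': -0.10596173821135647, 'rvec': [2.212848757969671, -2.150704451974335, 0.10387909447799576], 'tvec': [0.07402901084446707, 0.5751609033490408, 1.0450433194626128]}
```

View pics/top0.png

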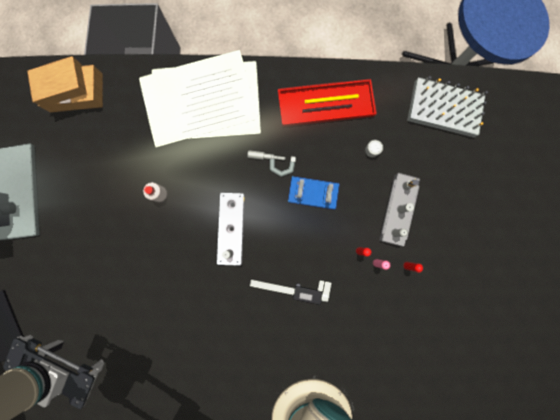

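View pics/scene0.png

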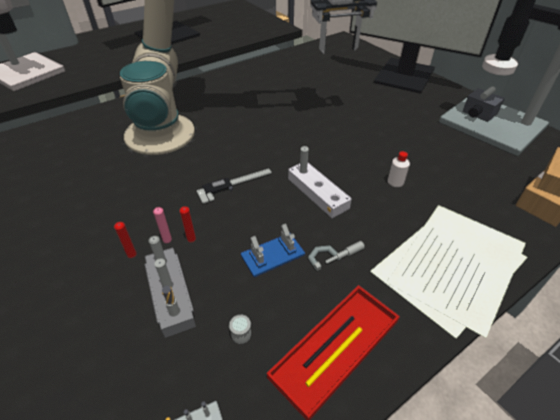

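The top view shows:
- The pallet is at (231,229), with free bores at (232,203) and (230,229) and the racked blank at (229,254).
- The carrier is at (401,209). Its candidates are two plain blanks, tops near (408,207) and (402,233), and the end mill near (411,183) with a narrow dark tip.
- The look-alikes to ignore are red (363,252), pink (384,265) and red (418,267).
- The V-rest is at (314,193).

Next I measure these and take a close crop.

```bash
cat > h.py <<'E'
import numpy as np,cv2
def rays(d,px):
    K=np.array([[d["fx"],0,d["cx"]],[0,d["fy"],d["cy"]],[0,0,1.]])
    p=cv2.undistortPoints(np.array(px,float).reshape(-1,1,2),K,np.array([d["k1"],0,0,0,0.])).reshape(-1,2)
    R=cv2.Rodrigues(np.array(d["rvec"],float))[0];t=np.array(d["tvec"],float).ravel()
    return -R.T@t,np.c_[p,np.ones(len(p))]@R
def cast(d,px,z):
    c,v=rays(d,px);return c+v*((z-c[2])/v[:,2])[:,None]
def proj(d,X):
    K=np.array([[d["fx"],0,d["cx"]],[0,d["fy"],d["cy"]],[0,0,1.]])
    return cv2.projectPoints(np.array(X,float).reshape(-1,1,3),np.array(d["rvec"],float),np.array(d["tvec"],float),K,np.array([d["k1"],0,0,0,0.]))[0].reshape(-1,2)
def frame(d,m,z,name):
    """min-area rectangle of mask contour cast on plane z"""
    cs=cv2.findContours(m,cv2.RETR_EXTERNAL,cv2.CHAIN_APPROX_NONE)[0];c=max(cs,key=cv2.contourArea)
    P=cast(d,c.reshape(-1,2),z)[:,:2];r=cv2.minAreaRect((P*1000).astype(np.float32))
    print(name,np.round(r[0],1),np.round(r[1],1),round(r[2],1));return r
E
cat > m.py <<'E'
from h import *;import json
d=json.load(open("top.json"));f=cv2.imread("pics/top0.png");hsv=cv2.cvtColor(f,cv2.COLOR_BGR2HSV)
def win(m,x0,y0,x1,y1):
    o=np.zeros_like(m);o[y0:y1,x0:x1]=m[y0:y1,x0:x1];return o
V=hsv[...,2]
frame(d,win(((V>110)*255).astype(np.uint8),205,185,255,275),.034,"pallet")
frame(d,win(((V>75)*255).astype(np.uint8),375,168,425,250),.034,"carrier")
frame(d,win((((hsv[...,0]>95)&(hsv[...,0]<125)&(hsv[...,1]>120)&(V>60))*255).astype(np.uint8),270,165,350,220),.010,"rest")
print("bores",cast(d,[[232,203],[230,229]],.034).round(4).tolist(),cast(d,[[229,254]],.1055).round(4))
print("tops",cast(d,[[411,183],[408,207],[402,233]],.108).round(4).tolist())
a=cv2.resize(f[160:280,205:265],None,fx=5,fy=5,interpolation=3);b=cv2.resize(f[160:280,360:435],None,fx=5,fy=5,interpolation=3)
cv2.imwrite("pics/crop0.png",np.hstack([a,b]))
E
python3 m.py
```

```text
pallet [504.3 232.7] [ 68.4 192.1] 88.9
carrier [ 568. -218.] [ 73.9 191.1] 77.1
rest [607.7  13.9] [132.6  73.3] 82.8
bores [[0.5704, 0.2295, 0.034], [0.5018, 0.2321, 0.034]] [[0.4395 0.2233 0.1055]]
tops [[0.6271, -0.2227, 0.108], [0.5668, -0.2151, 0.108], [0.502, -0.2002, 0.108]]
```

View pics/crop0.png

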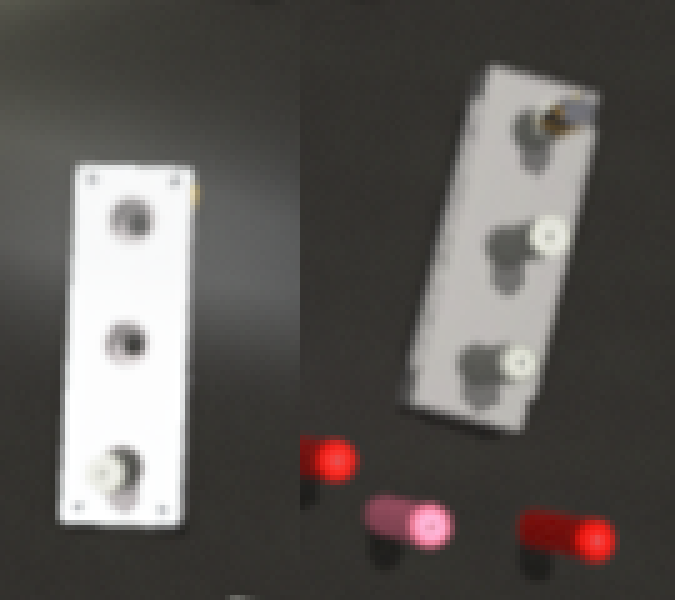

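The crop confirms the choice. The two white-capped plain cylinders in the lower carrier pockets, crop (550,237) and (518,362), are the blanks. The dark narrow tip at (560,120) is the end mill. The red and pink ones stand outside the carrier.

Next I get refined centres.

```bash
cat > m2.py <<'E'
from h import *;import json
d=json.load(open("top.json"));f=cv2.imread("pics/top0.png");V=cv2.cvtColor(f,cv2.COLOR_BGR2GRAY)
for n,(x,y),z in(("mid",(410,207),.108),("front",(404,232),.108)):
    w=cv2.resize(V[y-9:y+10,x-9:x+10],None,fx=8,fy=8,interpolation=cv2.INTER_CUBIC)
    m=(w>200).astype(np.uint8);k,l,s,c=cv2.connectedComponentsWithStats(m);i=1+np.argmax(s[1:,4]);p=(c[i]+.5)/8-.5+[x-9,y-9]
    print(n,p.round(1),s[i]/8,cast(d,[p],z).round(4))
print("racked",cast(d,[[226.6,254.4]],.1055).round(4),"bore1,2",cast(d,[[230.4,228.4],[231.2,203.8]],.034).round(4).tolist())
s=json.load(open("scene.json"))
print(proj(s,[[.567,-.2205,.108],[.503,-.204,.108],[.57,.231,.034],[.504,.232,.034],[.439,.2285,.1055]]).round(1).tolist())
g=cv2.imread("pics/scene0.png")
a=cv2.resize(g[220:340,130:200],None,fx=5,fy=5,interpolation=2);b=cv2.resize(g[140:220,285:365],(600,600),interpolation=2)
o=np.zeros((600,350,3),np.uint8);cv2.imwrite("pics/crop1.png",cv2.resize(np.hstack([a,b]),(800,505)))
E
python3 m2.py
```

```text
mid [409.7 206.5] [  5.5     5.      7.125   8.5   352.375] [[ 0.5681 -0.2195  0.108 ]]
front [403.7 232. ] [  6.25    6.5     5.875   6.    201.625] [[ 0.5046 -0.2044  0.108 ]]
racked [[0.4383 0.2291 0.1055]] bore1,2 [[0.5034, 0.2311, 0.034], [0.5682, 0.2315, 0.034]]
[[160.0, 261.7], [154.8, 237.2], [335.5, 196.7], [319.1, 182.5], [303.9, 148.6]]
```

View pics/crop1.png

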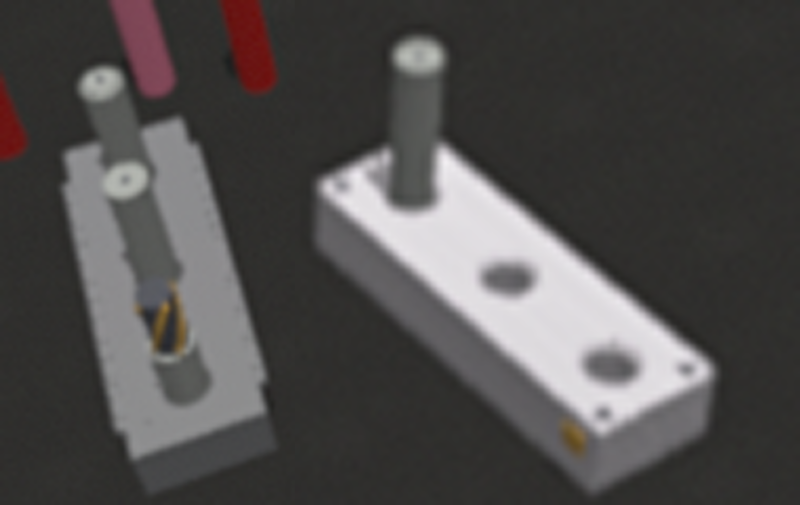

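>>> move_arm(steps="0 0 -0.2 0 0 0.2 -0.1; 0 0 -0.2 0 0 0.4 -0.1; 0 0 -0.2 0 0 0.6 -0.1; 0 0 -0.2 0 0 0.8 -0.1; 0 0 -0.2 0 0 0.95 -0.1")

```text
clock: 0.6
tool_pos: [0.2093, 0.5353, 0.2551]
tool_rot: [0.533, 0.846, -0.0, 0.0]
wrist_force: [-0.8, 0.4, -0.6]
width: 0.0574
gripper_force: 0.0
```

Crop1 agrees with the scene camera to within 1–2 px: racked top (420,57), bores (508,278) and (611,366), blank tops (102,83) and (126,180). All three stand-ins check out, so I go above the front blank.

>>> move_arm(steps="-0.2 -0.01 0 0 0 0.19 -0.1; -0.4 -0.02 0 0 0 0.38 -0.1; -0.6 -0.03 0 0 0 0.57 -0.1; -0.8 -0.05 0 0 0 0.57 -0.1; -1 -0.067 0 0 0 0.57 -0.1")

```text
clock: 1.1
tool_pos: [0.3033, 0.3019, 0.2551]
tool_rot: [0.705, 0.709, -0.0, 0.0]
wrist_force: [0.4, -0.9, -0.6]
width: 0.0423
gripper_force: 0.0
```

>>> move_arm(steps="-0.19 0.06 0 0 0 0 -0.1; -0.37 0.12 0 0 0 0 -0.1; -0.55 0.2 0 0 0 0 -0.1; -0.73 0.28 0 0 0 0 -0.1; -0.91 0.36 0 0 0 0 -0.1")

```text
clock: 1.6
tool_pos: [0.3943, 0.0749, 0.2554]
tool_rot: [0.706, 0.709, 0.0, 0.0]
wrist_force: [1.3, 0.0, 0.1]
width: 0.0424
gripper_force: 0.0
```

>>> move_arm(steps="-0.18 0.08 0 0 0 0 -0.1; -0.36 0.16 0 0 0 0 -0.1; -0.54 0.24 0 0 0 0 -0.1; -0.72 0.32 0 0 0 0 -0.1; -0.9 0.4 0 0 0 0 -0.1")

```text
clock: 2.1
tool_pos: [0.4954, -0.1498, 0.2551]
tool_rot: [0.706, 0.708, 0.0, -0.0]
wrist_force: [0.4, -0.3, 0.3]
width: 0.0421
gripper_force: 0.0
```

>>> move_arm(steps="-0.18 0.03 0 0 0 0 -0.1; -0.216 0.045 0.15 0 0 0 -0.1; -0.216 0.045 0.3 0 0 0 -0.1; -0.216 0.045 0.3 0 0 0 -0.1")

```text
clock: 2.5
tool_pos: [0.5028, -0.2004, 0.1751]
tool_rot: [0.706, 0.708, -0.002, -0.006]
wrist_force: [-0.8, 1.0, -0.9]
width: 0.0425
gripper_force: 0.0
```

```bash
cat > w.py <<'E'
from h import *;import sys
from bench import manip
s=manip.get_state();print(s["tool_pos"].round(4),s["tool_rot"].round(3),s["q"].round(2),s["width"].round(4))
n=sys.argv[1];d=manip.get_image(n);cv2.imwrite(f"pics/{sys.argv[2]}.png",d["frame"])
import json;json.dump({k:np.array(v).tolist() for k,v in d.items() if k!="frame"},open(f"{sys.argv[2]}.json","w"))
E
python3 w.py wrist w0
```

```text
Traceback (most recent call last):
  File "w.py", line 3, in <module>
    s=manip.get_state();print(s["tool_pos"].round(4),s["tool_rot"].round(3),s["q"].round(2),s["width"].round(4))
                                                                                            ^^^^^^^^^^^^^^^^
AttributeError: 'float' object has no attribute 'round'
```

```bash
sed -i 's/s\["width"\].round(4)/round(s["width"],4)/' w.py; python3 w.py wrist w0; python3 -c "
from h import *;import json
print(proj(json.load(open('w0.json')),[[.5045,-.2044,.108],[.568,-.2195,.108]]))"
```

```text
[ 0.5028 -0.2004  0.1751] [ 0.706  0.708 -0.002 -0.006] [-0.51  0.25  1.62  0.    1.29 -0.51] 0.0425
[[279.8875201  228.9713073 ]
 [366.62904537 249.28171276]]
```

View pics/w0.png

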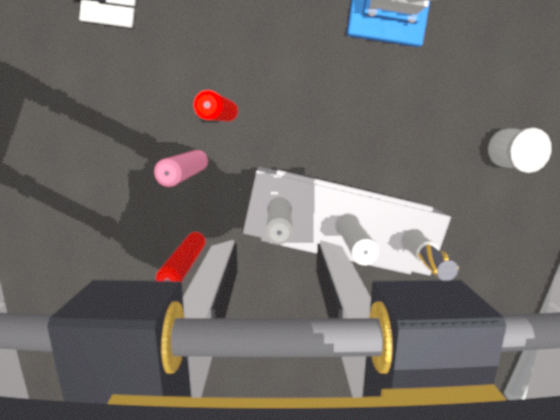

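The wrist view shows the front blank top at (279,232) and the middle one at (366,253), about 3 px below prediction, so y is about −0.206. The fingers straddle the front blank well.

>>> move_arm(steps="-0.022 0.006 0 0 0 0 -0.1; -0.022 0.006 0.14 0 0 0 -0.1; -0.022 0.006 0.29 0 0 0 -0.1; -0.022 0.006 0.436 0 0 0 -0.1; -0.022 0.006 0.436 0 0 0 -0.1", newtons=25)

```text
clock: 3.05
tool_pos: [0.5066, -0.2061, 0.0696]
tool_rot: [0.705, 0.709, -0.001, -0.003]
wrist_force: [-0.2, 0.2, 0.2]
width: 0.0423
gripper_force: 0.0
```

>>> move_arm(steps="0 0 0 0 0 0 -1; 0 0 0 0 0 0 -1; 0 0 0 0 0 0 -1; 0 0 0 0 0 0 -1")

```text
clock: 3.45
tool_pos: [0.5077, -0.2077, 0.0736]
tool_rot: [0.705, 0.709, -0.001, 0.0]
wrist_force: [-3.9, -0.7, 8.0]
width: 0.0203
gripper_force: 24.7
```

>>> move_arm(steps="0 0 -0.1 0 0 0 -1; 0 0 -0.25 0 0 0 -1; 0 0 -0.4 0 0 0 -1; 0 0 -0.5 0 0 0 -1; 0 0 -0.5 0 0 0 -1")

```text
clock: 3.95
tool_pos: [0.5109, -0.2086, 0.2011]
tool_rot: [0.706, 0.709, 0.001, 0.005]
wrist_force: [-0.2, -0.1, -2.2]
width: 0.0195
gripper_force: 25.0
```

>>> move_arm(steps="0.19 0.02 0 0 0 0 -1; 0.38 0.04 0 0 0 0 -1; 0.57 0.07 0 0 0 0 -1; 0.76 0.1 0 0 0 0 -1; 0.95 0.12 0 0 0 0 -1")

```text
clock: 4.45
tool_pos: [0.5366, 0.0323, 0.1949]
tool_rot: [0.706, 0.708, -0.0, -0.001]
wrist_force: [0.5, -0.6, -3.2]
width: 0.0193
gripper_force: 25.0
```

>>> move_arm(steps="0.19 0.02 0 0 0 0 -1; 0.38 0.04 0 0 0 0 -1; 0.57 0.07 0 0 0 0 -1; 0.76 0.1 0 0 0 0 -1; 0.8 0.1 0 0 0 0 -1")

```text
clock: 4.95
tool_pos: [0.561, 0.2356, 0.1944]
tool_rot: [0.704, 0.71, 0.0, -0.002]
wrist_force: [0.5, -1.3, -3.1]
width: 0.0191
gripper_force: 25.0
```

>>> move_arm(steps="0 0 0 0 0 0 -1; 0 0 0 0 0 0 -1")

```text
clock: 5.15
tool_pos: [0.5605, 0.2293, 0.1953]
tool_rot: [0.706, 0.709, -0.001, -0.0]
wrist_force: [-0.5, -0.4, -2.7]
width: 0.0194
gripper_force: 25.0
```

```bash
python3 w.py wrist w1; python3 -c "
from h import *;import json
print(proj(json.load(open('w1.json')),[[.568,.2315,.034],[.5035,.2310,.034],[.5035,.2310,.008]]))"
```

```text
[0.5605 0.2293 0.1953] [ 0.706  0.709 -0.001 -0.   ] [ 0.27  0.33  1.45 -0.    1.36  0.27] 0.0194
[[284.53619298 194.33243027]
 [218.13389087 194.51733325]
 [222.11591492 189.65645852]]
```

View pics/w1.png

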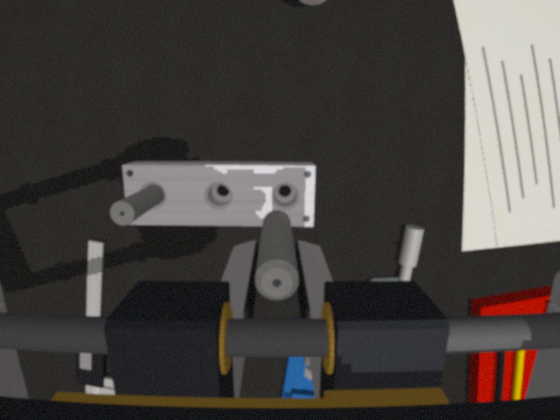

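The wrist view shows bore 2 at (286,191), bore 1 at (221,192), the held blank's top at (277,279) and its foot near (275,215). I measure the bores and the held blank in this same view.

```bash
python3 -c "
from h import *;import json
d=json.load(open('w1.json'));f=cv2.imread('pics/w1.png')
print('blank bottom/top pred',proj(d,[[.5605,.2293,.130],[.5605,.2293,.230]]).round(1).tolist())
print('top cast',cast(d,[[277,279]],.230).round(4))
g=cv2.cvtColor(f,cv2.COLOR_BGR2GRAY)
a=g[165:232,118:320];P=cast(d,[[123.5,161],[315.5,163],[315.5,227],[124,224]],.034);print(P.round(4).tolist(),P.mean(0))
c=cv2.resize(f[160:300,190:330],(700,700),interpolation=2)[:600];cv2.imwrite('pics/c1.png',c)"
```

```text
blank bottom/top pred [[276.7, 223.6], [276.6, 285.7]]
top cast [[0.5607 0.2325 0.23  ]]
[[0.4125, 0.2637, 0.034], [0.5971, 0.262, 0.034], [0.5991, 0.1987, 0.034], [0.407, 0.2005, 0.034]] [0.50393672 0.23122063 0.034     ]
```

View pics/c1.png

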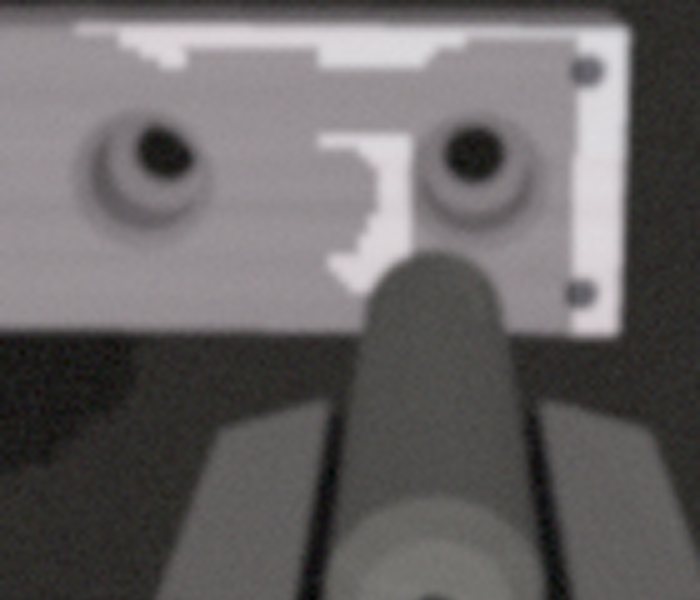

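The crop shows a chamfer ring on the top end of the held blank, around (435,560). So this one is probably square end down, and the feel test will confirm. Bore 2's mouth is at crop (477,177), giving (0.569, 0.2305).

>>> move_arm(steps="0.006 0.034 0 0 0 0 -1; 0.006 0.034 0.12 0 0 0 -1; 0.006 0.034 0.25 0 0 0 -1; 0.006 0.034 0.33 0 0 0 -1; 0.006 0.034 0.36 0 0 0 -1")

```text
clock: 5.7
tool_pos: [0.569, 0.2302, 0.1042]
tool_rot: [0.706, 0.708, -0.002, -0.001]
wrist_force: [-0.4, 0.2, -1.6]
width: 0.0194
gripper_force: 25.0
```

>>> move_arm(steps="0 0 0.03 0 0 0 -1; 0 0 0.06 0 0 0 -1; 0 0 0.06 0 0 0 -1")

```text
clock: 6.0
tool_pos: [0.5715, 0.2318, 0.0964]
tool_rot: [0.706, 0.708, 0.002, 0.001]
wrist_force: [-3.8, -2.5, 16.2]
width: 0.0196
gripper_force: 25.0
```

>>> move_arm(steps="-0.003 -0.005 -0.01 0 0 0 -1; -0.006 -0.01 0 0 0 0 -1; -0.006 -0.01 0.03 0 0 0 -1; -0.006 -0.01 0.03 0 0 0 -1")

```text
clock: 6.4
tool_pos: [0.5679, 0.2302, 0.0835]
tool_rot: [0.706, 0.709, 0.0, 0.0]
wrist_force: [0.6, -0.4, -2.2]
width: 0.0194
gripper_force: 25.0
```

Dropped in and hanging free. Lower it slowly to the seat.

>>> move_arm(steps="0 0 0.015 0 0 0 -1; 0 0 0.03 0 0 0 -1; 0 0 0.04 0 0 0 -1; 0 0 0.04 0 0 0 -1")

```text
clock: 6.8
tool_pos: [0.5683, 0.2304, 0.0743]
tool_rot: [0.706, 0.709, 0.001, 0.001]
wrist_force: [0.9, -1.3, 2.0]
width: 0.0196
gripper_force: 25.0
```

>>> move_arm(steps="0 0 0.012 0 0 0 -1; 0 0 0.012 0 0 0 -1; 0 0 0.012 0 0 0 -1")

```text
clock: 7.1
tool_pos: [0.5687, 0.2306, 0.0736]
tool_rot: [0.706, 0.709, 0.001, 0.001]
wrist_force: [-0.7, -2.4, 12.4]
width: 0.0196
gripper_force: 25.0
```

It stops at the square height with 12 N, and the visual agrees: square end down, so it needs turning over. I open, then lean the hand 45° towards +y about the grasp point.

>>> move_arm(steps="0 0 0 0 0 0 -0.1; 0 0 -0.01 0 0 0 -0.1; 0 0 -0.01 0 -0.15 0 -0.1; -0.01 0 0 0 -0.33 0 -0.1; -0.02 0 0.015 0 -0.5 0 -0.1")

```text
clock: 7.6
tool_pos: [0.568, 0.2255, 0.0682]
tool_rot: [0.692, 0.694, -0.138, 0.14]
wrist_force: [-0.6, 0.3, 0.6]
width: 0.0421
gripper_force: 0.0
```

```bash
cat > s.py <<'E'
from bench import manip;import numpy as np
from scipy.spatial.transform import Rotation as Q
s=manip.get_state();R=Q.from_quat(s["tool_rot"]);M=R.as_matrix()
print("clk",round(s["clock"],2),"tcp",s["tool_pos"].round(4),"grasp",(s["tool_pos"]-.019*M[:,2]).round(4),"zt",M[:,2].round(3),"yt",M[:,1].round(3),"q",s["q"].round(2),"F",s["wrist_force"].round(1),"w",round(s["width"],4))
E
python3 s.py
```

```text
clk 7.6 tcp [0.568  0.2255 0.0682] grasp [0.5679 0.2329 0.0857] zt [ 0.003 -0.386 -0.922] yt [1.    0.003 0.002] q [ 0.48  0.55  1.49 -0.36  1.31  0.61] F [-0.6  0.3  0.6] w 0.0421
```

```bash
cat > go.py <<'E'
# usage: go.py x y z lean yaw : row for grasp point at x,y,z; lean = hand toward +y (deg, tool z -> -y); yaw of tool y (deg from world x)
from bench import manip;import numpy as np,sys
from scipy.spatial.transform import Rotation as Q
x,y,z,l,w=map(float,sys.argv[1:6])
exec(open("s.py").read())
T=Q.from_euler("z",w,degrees=True)*Q.from_euler("x",-l,degrees=True)*Q.from_matrix([[0,1,0],[1,0,0],[0,0,-1]])
t=np.array([x,y,z])+.019*T.as_matrix()[:,2]
print("row",(M.T@(t-s["tool_pos"])/.25).round(3),((R.inv()*T).as_rotvec(degrees=True)/45).round(3))
E
python3 go.py .5682 .2305 .0685 45 0
```

```text
clk 7.6 tcp [0.568  0.2255 0.0682] grasp [0.5679 0.2329 0.0857] zt [ 0.003 -0.386 -0.922] yt [1.    0.003 0.002] q [ 0.48  0.55  1.49 -0.36  1.31  0.61] F [-0.6  0.3  0.6] w 0.0421
row [-0.011  0.001  0.062] [ 0.005 -0.495  0.001]
```

>>> move_arm(steps="-0.004 0 0.02 0 -0.17 0 -0.1; -0.008 0 0.04 0 -0.34 0 -0.1; -0.011 0 0.062 0 -0.495 0 -0.1; -0.011 0 0.062 0 -0.495 0 -0.1")

```text
clock: 8.0
tool_pos: [0.5649, 0.2191, 0.0484]
tool_rot: [0.65, 0.657, -0.272, 0.269]
wrist_force: [-0.3, 0.6, -0.5]
width: 0.0422
gripper_force: 0.0
```

```bash
python3 go.py .5682 .2305 .0685 45 0
```

```text
clk 8.0 tcp [0.5649 0.2191 0.0484] grasp [0.565  0.2325 0.0619] zt [-0.001 -0.707 -0.707] yt [ 1.     0.008 -0.009] q [ 0.63  0.74  1.4  -0.61  1.54  0.81] F [-0.3  0.6 -0.5] w 0.0422
row [-0.025  0.013 -0.013] [-0.001 -0.     0.015]
```

>>> move_arm(steps="-0.025 0.013 -0.013 0 0 0.015 -0.1; -0.025 0.013 -0.013 0 0 0.015 -1; -0.025 0.013 -0.013 0 0 0.015 -1; -0.025 0.013 -0.013 0 0 0.015 -1; -0.025 0.013 -0.013 0 0 0.015 -1", newtons=35)

```text
clock: 8.5
tool_pos: [0.5701, 0.2139, 0.0623]
tool_rot: [0.657, 0.651, -0.267, 0.271]
wrist_force: [-1.8, 0.6, 2.8]
width: 0.0194
gripper_force: 34.5
```

```bash
python3 go.py .5685 .2305 .18 45 0;
```

```text
clk 8.5 tcp [0.5701 0.2139 0.0623] grasp [0.5701 0.2272 0.0758] zt [ 0.002 -0.704 -0.71 ] yt [ 1.    -0.006  0.008] q [ 0.62  0.72  1.39 -0.61  1.55  0.81] F [-1.8  0.6  2.8] w 0.0194
row [-0.285 -0.003 -0.305] [ 0.002 -0.005 -0.013]
```

>>> move_arm(steps="-0.05 0 -0.05 0 0 0 -1; -0.12 0 -0.12 0 0 0 -1; -0.2 0 -0.2 0 0 0 -1; -0.29 0 -0.29 0 0 0 -1; -0.29 0 -0.29 0 0 0 -1")

```text
clock: 9.0
tool_pos: [0.5719, 0.2155, 0.1682]
tool_rot: [0.658, 0.651, -0.263, 0.273]
wrist_force: [-0.6, 0.4, -2.5]
width: 0.0194
gripper_force: 34.5
```

```bash
python3 go.py .6077 .0139 .18 0 -7.2;
```

```text
clk 9.0 tcp [0.5719 0.2155 0.1682] grasp [0.5717 0.2288 0.1817] zt [ 0.009 -0.701 -0.713] yt [ 1.    -0.004  0.017] q [ 0.62  0.63  1.29 -0.62  1.7   0.7 ] F [-0.6  0.4 -2.5] w 0.0194
row [-0.553  0.146  0.587] [0.081 0.986 0.138]
```

>>> move_arm(steps="-0.1 0.03 0.11 0.01 0.18 0.02 -1; -0.2 0.06 0.22 0.03 0.36 0.05 -1; -0.32 0.09 0.34 0.05 0.54 0.08 -1; -0.43 0.12 0.46 0.06 0.72 0.1 -1; -0.55 0.146 0.58 0.08 0.9 0.13 -1")

```text
clock: 9.5
tool_pos: [0.6055, 0.0139, 0.1576]
tool_rot: [0.748, 0.663, -0.027, 0.021]
wrist_force: [0.1, -0.1, -3.7]
width: 0.0194
gripper_force: 34.5
```

```bash
python3 go.py .6077 .0139 .16 -45 -7.2; python3 -c "
from h import *;import json
d=json.load(open('scene.json'));f=cv2.imread('pics/scene0.png');h=cv2.cvtColor(f,cv2.COLOR_BGR2HSV)
m=((h[...,0]>95)&(h[...,0]<125)&(h[...,1]>120)&(h[...,2]>60)).astype(np.uint8)*255
o=np.zeros_like(m);o[210:290,225:320]=m[210:290,225:320];frame(d,o,.01,'rest scene')
g=f[215:285,230:315];cv2.imwrite('pics/rest.png',cv2.resize(g,None,fx=4,fy=4,interpolation=2))
a=np.array([.125,.992])
for s in(-.038,.038):
  for n in (-.01,.01): print(s,n,proj(d,[[.6077+a[0]*s+.992*n,.0139+a[1]*s-.125*n,.065]]).round(1))
t=json.load(open('top.json'))
g=cv2.imread('pics/top0.png')[165:220,275:350]
b=cv2.resize(g,None,fx=6,fy=6,interpolation=2)
A=cv2.resize(f[215:285,230:315],(400,330),interpolation=2);b=b[:330,:400] if b.shape[0]>=330 else b
cv2.imwrite('pics/rest.png',np.hstack([A,b]))
for s in(-.038,.038):print(s,proj(t,[[.6077+a[0]*s,.0139+a[1]*s,.065],[.6077+a[0]*s,.0139+a[1]*s,.05]]).round(1).tolist())
"
```

```text
clk 9.5 tcp [0.6055 0.0139 0.1576] grasp [0.6057 0.0151 0.1766] zt [-0.012 -0.067 -0.998] yt [ 0.993 -0.12  -0.004] q [-0.05  0.36  1.5  -0.07  1.29  0.09] F [ 0.1 -0.1 -3.7] w 0.0194
row [0.058 0.009 0.04 ] [-0.008  1.087  0.005]
rest scene [610.2   9.1] [132.2  75.5] 82.9
-0.038 -0.01 [[255.5 238.8]]
-0.038 0.01 [[259.6 245.1]]
0.038 -0.01 [[286.2 226.4]]
0.038 0.01 [[290.7 232.3]]
-0.038 [[329.6, 192.2], [328.9, 192.8]]
0.038 [[300.4, 187.6], [300.1, 188.3]]
```

View pics/rest.png

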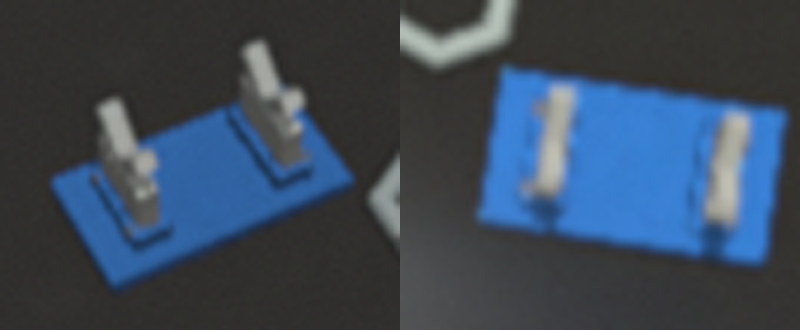

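The rest's prongs match prediction within about 1 px in both views (notches at scene (257,243) and (288,230)), so its pose holds. I continue rotating to lay the blank level above it.

>>> move_arm(steps="0.01 0 0 0 0.19 0 -1; 0.02 0 0.01 0 0.38 0 -1; 0.03 0 0.02 0 0.57 0 -1; 0.045 0.005 0.03 0 0.76 0 -1; 0.055 0.009 0.04 0 0.95 0 -1")

```text
clock: 10.0
tool_pos: [0.6093, 0.0261, 0.1465]
tool_rot: [0.707, 0.625, 0.247, -0.221]
wrist_force: [-0.2, 0.2, -3.1]
width: 0.0194
gripper_force: 34.5
```

```bash
python3 go.py .6062 .0020 .090 -45 -7.2
```

```text
clk 10.0 tcp [0.6093 0.0261 0.1465] grasp [0.6079 0.0143 0.1613] zt [ 0.073  0.622 -0.78 ] yt [ 0.993 -0.122 -0.004] q [-0.47  0.45  1.61  0.64  1.39 -0.57] F [-0.2  0.2 -3.1] w 0.0194
row [-0.209  0.001  0.191] [-0.007  0.139 -0.   ]
```

>>> move_arm(steps="-0.05 0 0.04 0 0.14 0 -1; -0.12 0 0.1 0 0.14 0 -1; -0.209 0 0.19 0 0.14 0 -1; -0.209 0 0.19 0 0.14 0 -1; -0.209 0 0.19 0 0.14 0 -1")

```text
clock: 10.5
tool_pos: [0.6071, 0.0163, 0.0764]
tool_rot: [0.693, 0.612, 0.283, -0.256]
wrist_force: [0.3, 0.6, -3.0]
width: 0.0194
gripper_force: 34.4
```

```bash
python3 go.py .6062 .0020 .066 -45 -7.2;python3 w.py scene s1; python3 -c "
import cv2,numpy as np
f=cv2.imread('pics/s1.png')[150:300,200:360];cv2.imwrite('pics/s1c.png',cv2.resize(f,None,fx=4,fy=4,interpolation=2))"
```

```text
clk 10.5 tcp [0.6071 0.0163 0.0764] grasp [0.6056 0.003  0.0898] zt [ 0.079  0.701 -0.709] yt [ 0.993 -0.121 -0.008] q [-0.53  0.57  1.69  0.72  1.34 -0.75] F [ 0.3  0.6 -3. ] w 0.0194
row [-0.07   0.004  0.065] [-0.012  0.003 -0.003]
[0.6071 0.0163 0.0764] [ 0.693  0.612  0.283 -0.256] [-0.53  0.57  1.69  0.72  1.34 -0.75] 0.0194
```

View pics/s1c.png

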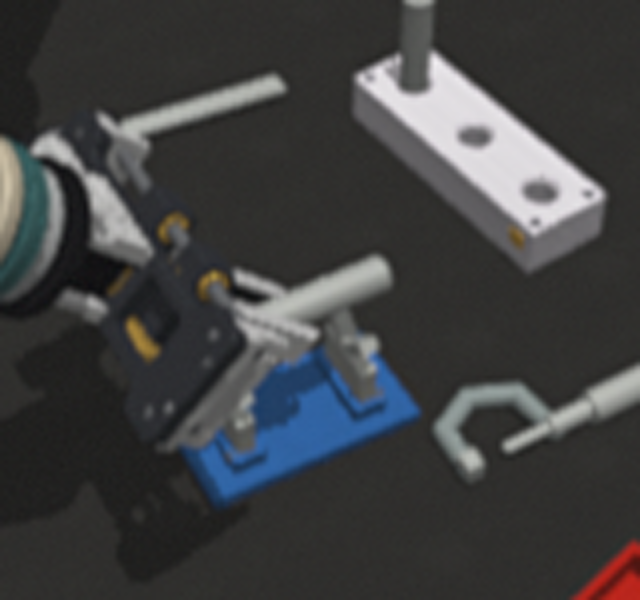

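The crop shows the blank held level over both notches, far end at (380,275), with the gripper body clear of the rest. I descend gently.

>>> move_arm(steps="-0.02 0 0.02 0 0 0 -1; -0.04 0 0.04 0 0 0 -1; -0.055 0.002 0.055 0 0 0 -1; -0.062 0.002 0.062 0 0 0 -1; -0.062 0.002 0.062 0 0 0 -1")

```text
clock: 11.05
tool_pos: [0.6077, 0.0162, 0.0544]
tool_rot: [0.693, 0.612, 0.283, -0.255]
wrist_force: [1.3, 0.4, -2.1]
width: 0.0199
gripper_force: 34.4
```

>>> move_arm(steps="-0.005 0 0.005 0 0 0 -1; -0.01 0 0.01 0 0 0 -1; -0.015 0 0.015 0 0 0 -1; -0.015 0 0.015 0 0 0 -1")

```text
clock: 11.45
tool_pos: [0.6084, 0.0161, 0.0505]
tool_rot: [0.693, 0.612, 0.284, -0.255]
wrist_force: [-0.1, -0.7, 3.5]
width: 0.0192
gripper_force: 34.5
```

>>> move_arm(steps="0 0 0 0 0 0 -0.1; 0 0 0 0 0 0 -0.1; 0 0 0 0 -0.1 0 -0.1")

```text
clock: 11.75
tool_pos: [0.6071, 0.0144, 0.0472]
tool_rot: [0.705, 0.62, 0.255, -0.231]
wrist_force: [-0.2, 0.1, -0.7]
width: 0.0398
gripper_force: 0.0
```

```bash
python3 go.py .6085 .0150 .066 0 -7.2
```

```text
clk 11.75 tcp [0.6071 0.0144 0.0472] grasp [0.6057 0.0022 0.0617] zt [ 0.072  0.642 -0.763] yt [ 0.992 -0.123 -0.01 ] q [-0.5   0.57  1.71  0.68  1.25 -0.72] F [-0.2  0.1 -0.7] w 0.0398
row [0.002 0.005 0.002] [-0.013 -0.895 -0.001]
```

>>> move_arm(steps="0 0 -0.01 0 -0.18 0 -0.1; 0 0.002 -0.01 0 -0.36 0 -0.1; 0 0.005 -0.01 0 -0.54 0 -0.1; 0 0.005 -0.005 0 -0.72 0 -0.1; 0.002 0.005 0.002 -0.01 -0.895 0 -0.1")

```text
clock: 12.25
tool_pos: [0.6101, 0.0164, 0.0509]
tool_rot: [0.75, 0.662, 0.0, 0.003]
wrist_force: [-0.4, 0.3, -0.8]
width: 0.0424
gripper_force: 0.0
```

```bash
python3 go.py .6093 .0268 .070 45 -7.2
```

```text
clk 12.25 tcp [0.6101 0.0164 0.0509] grasp [0.61   0.0165 0.0699] zt [ 0.004 -0.005 -1.   ] yt [ 0.992 -0.124  0.005] q [-0.08  0.45  1.65 -0.01  1.04  0.04] F [-0.4  0.3 -0.8] w 0.0424
row [-0.013 -0.008 -0.023] [ 0.007 -0.995 -0.   ]
```

>>> move_arm(steps="0 -0.002 -0.005 0 -0.19 0 -0.1; -0.002 -0.004 -0.01 0 -0.38 0 -0.1; -0.005 -0.006 -0.015 0 -0.57 0 -0.1; -0.01 -0.008 -0.02 0 -0.76 0 -0.1; -0.013 -0.008 -0.023 0.007 -0.95 0 -0.1")

```text
clock: 12.75
tool_pos: [0.6073, 0.0146, 0.0565]
tool_rot: [0.697, 0.616, -0.275, 0.242]
wrist_force: [0.4, 0.1, -0.0]
width: 0.0424
gripper_force: 0.0
```

>>> move_arm(steps="0 0 0 0 -0.05 0 -0.1; 0 0 0 0 -0.05 0 -0.1")

```text
clock: 12.95
tool_pos: [0.606, 0.0148, 0.0531]
tool_rot: [0.691, 0.613, -0.289, 0.25]
wrist_force: [0.2, -0.7, 0.5]
width: 0.0422
gripper_force: 0.0
```

```bash
python3 go.py .6093 .0268 .0650 45 -7.2
```

```text
clk 12.95 tcp [0.606  0.0148 0.0531] grasp [0.6077 0.0281 0.0665] zt [-0.092 -0.7   -0.708] yt [ 0.992 -0.123 -0.008] q [ 0.32  0.68  1.52 -0.7   1.4   0.73] F [ 0.2 -0.7  0.5] w 0.0422
row [0.001 0.007 0.007] [-0.005 -0.001  0.01 ]
```

>>> move_arm(steps="0 0.003 0.005 0 0 0.01 -1; 0 0.003 0.005 0 0 0.01 -1; 0 0.003 0.005 0 0 0.01 -1; 0 0.003 0.005 0 0 0.01 -1")

```text
clock: 13.35
tool_pos: [0.6076, 0.0112, 0.0555]
tool_rot: [0.696, 0.608, -0.286, 0.253]
wrist_force: [0.5, -1.4, 1.4]
width: 0.0196
gripper_force: 35.0
```

```bash
python3 s.py
```

```text
clk 13.35 tcp [0.6076 0.0112 0.0555] grasp [0.6094 0.0245 0.069 ] zt [-0.091 -0.7   -0.708] yt [ 0.991 -0.132  0.003] q [ 0.32  0.68  1.52 -0.7   1.4   0.74] F [ 0.5 -1.4  1.4] w 0.0196
```

>>> move_arm(steps="-0.08 0 -0.08 0 0 0 -1; -0.16 0 -0.16 0 0 0 -1; -0.24 0 -0.24 0 0 0 -1; -0.3 0 -0.3 0 0 0 -1; -0.3 0 -0.3 0 0 0 -1")

```text
clock: 13.85
tool_pos: [0.6085, 0.0125, 0.1633]
tool_rot: [0.696, 0.608, -0.284, 0.254]
wrist_force: [0.6, 0.6, -2.1]
width: 0.0192
gripper_force: 35.0
```

```bash
python3 go.py .58 .12 .20 0 0
```

```text
clk 13.85 tcp [0.6085 0.0125 0.1633] grasp [0.6102 0.0257 0.1768] zt [-0.087 -0.699 -0.71 ] yt [ 0.991 -0.131  0.008] q [ 0.32  0.57  1.42 -0.69  1.56  0.61] F [ 0.6  0.6 -2.1] w 0.0192
row [ 0.241 -0.169 -0.341] [-0.056  0.994 -0.163]
```

>>> move_arm(steps="0.05 -0.035 -0.07 -0.01 0.19 -0.03 -1; 0.1 -0.07 -0.14 -0.02 0.38 -0.06 -1; 0.15 -0.1 -0.2 -0.03 0.57 -0.1 -1; 0.2 -0.135 -0.27 -0.04 0.76 -0.13 -1; 0.24 -0.169 -0.34 -0.056 0.95 -0.16 -1")

```text
clock: 14.35
tool_pos: [0.5779, 0.1207, 0.1777]
tool_rot: [0.708, 0.706, -0.017, 0.011]
wrist_force: [-1.3, -0.9, -2.2]
width: 0.0196
gripper_force: 35.0
```

```bash
python3 go.py .5685 .227 .19 -45 0
```

```text
clk 14.35 tcp [0.5779 0.1207 0.1777] grasp [0.5781 0.1214 0.1967] zt [-0.009 -0.039 -0.999] yt [ 1.    -0.002 -0.009] q [ 0.11  0.33  1.5  -0.04  1.33  0.12] F [-1.3 -0.9 -2.2] w 0.0196
row [ 0.479 -0.039 -0.014] [-0.01   1.049 -0.006]
```

>>> move_arm(steps="0.09 -0.01 -0.01 0 0.19 0 -1; 0.18 -0.02 -0.015 0 0.38 0 -1; 0.28 -0.03 -0.015 0 0.57 0 -1; 0.38 -0.04 -0.015 0 0.76 0 -1; 0.478 -0.04 -0.014 -0.01 0.95 0 -1")

```text
clock: 14.85
tool_pos: [0.5688, 0.2388, 0.1759]
tool_rot: [0.666, 0.661, 0.245, -0.244]
wrist_force: [-0.5, 0.4, -4.0]
width: 0.0193
gripper_force: 35.0
```

>>> move_arm(steps="0 0 0 0 0.09 0 -1; 0 0 0 0 0.09 0 -1; 0 0 0 0 0.09 0 -1")

```text
clock: 15.15
tool_pos: [0.5688, 0.2383, 0.1751]
tool_rot: [0.658, 0.653, 0.265, -0.266]
wrist_force: [-0.7, -0.2, -2.5]
width: 0.0194
gripper_force: 35.0
```

```bash
python3 go.py .5685 .2270 .110 -45 0; python3 w.py wrist w2; python3 w.py scene s2;python3 w.py top t2; cat > cy.py <<'E'
# held upright blank: silhouette difference vs start picture, cast bottom/top
from h import *;import json
for n,r in(("t2","top0"),("s2","scene0")):
    d=json.load(open(n+".json"))
    print(n,proj(d,[[.5685,.2305,.034],[.5685,.227,.134],[.5685,.231,.134],[.5685,.231,.234]]).round(1).tolist())
E
python3 cy.py
```

```text
clk 15.15 tcp [0.5688 0.2383 0.1751] grasp [0.5687 0.2251 0.1887] zt [ 0.002  0.696 -0.718] yt [ 1.    -0.006 -0.004] q [-0.18  0.38  1.73  0.79  1.31 -0.5 ] F [-0.7 -0.2 -2.5] w 0.0194
row [-0.213  0.     0.231] [ 0.002  0.019 -0.009]
[0.5688 0.2383 0.1751] [ 0.658  0.653  0.265 -0.266] [-0.18  0.38  1.73  0.79  1.31 -0.5 ] 0.0194
[0.5691 0.2389 0.176 ] [ 0.657  0.653  0.266 -0.266] [-0.18  0.38  1.72  0.79  1.31 -0.5 ] 0.0197
[0.5692 0.2393 0.1765] [ 0.657  0.654  0.266 -0.265] [-0.18  0.38  1.72  0.79  1.31 -0.5 ] 0.0192
t2 [[231.6, 203.7], [228.0, 200.1], [226.3, 200.1], [220.1, 195.6]]
s2 [[334.9, 196.4], [338.0, 165.7], [339.3, 165.1], [344.2, 128.6]]
```

```bash
cat > bl.py <<'E'
# row bounds of the held blank (differs from the start picture) in scene view: bl.py name y0 y1 x0 x1
from h import *;import json,sys
n,ref=sys.argv[1],"scene0";y0,y1,x0,x1=map(int,sys.argv[2:6])
g=cv2.imread(f"pics/{n}.png",0).astype(int);r=cv2.imread(f"pics/{ref}.png",0).astype(int)
for y in range(y0,y1,2):
    print(y,' '.join(f"{v:3d}" for v in g[y,x0:x1]))
E
python3 bl.py s2 120 184 322 356
```

```text
120 107 106  96  76  75  88  90  77  55  46  46  49  49  48  46  45  46  45  46  47  47  45  46  46  46  47  45  47  46  45  46  46  47  47
122  90  94  74  51  45  52  59  58  50  47  45  47  47  48  50  49  47  47  45  45  45  47  47  45  47  46  46  46  45  46  47  46  47  48
124  47  50  47  44  44  45  46  46  46  44  47  47  46  45  43  43  47  54  50  43  44  46  45  47  46  44  46  46  46  46  44  46  47  44
126  47  44  38  30  27  33  44  53  50  44  46  47  48  47  67 101 102  99  87  58  60  94  77  54  47  46  46  47  47  45  46  46  45  46
128  42  36  31  29  28  38  57  73  76  62  49  46  46  46  52  71  79  91  92  67  50  58  54  48  46  49  48  48  46  45  46  46  45  46
130  33  32  31  31  33  32  33  37  45  51  59  48  41  43  45  44  47  51  52  48  46  45  46  44  46  44  46  46  48  48  48  48  47  45
132  32  30  31  33  34  35  34  34  33  32  34  30  30  28  35  44  47  46  47  47  45  47  45  45  56  67  55  46  46  47  48  49  49  49
134  34  34  33  35  33  35  34  32  31  29  30  32  29  30  37  43  46  46  47  45  46  46  44  47  66  75  58  48  46 
[... 2679 characters left out ...]

174 134  82  48  41  46  46  47  46  46  48  47  47  46  45  46  46  46  47  47  45  47  46  45  46  45  47  45  47  47  46  47  47  47  48
176 224 203 155 107  61  41  43  46  45  44  47  44  46  46  47  47  47  46  46  46  47  46  47  47  47  47  46  48  49  45  47  48  48  48
178 222 224 226 222 182 130  75  44  41  43  46  46  45  48  46  46  46  46  48  46  47  46  46  46  45  47  47  48  47  49  48  50  49  48
180 218 220 222 224 225 223 193 148  93  52  42  42  45  46  45  46  46  46  46  46  45  47  47  46  48  47  46  46  46  47  46  48  47  47
182 172 198 219 221 220 222 225 224 209 175 119  68  44  42  43  46  46  46  45  46  46  47  46  45  45  46  45  47  46  46  46  47  45  45
```

```bash
python3 -c "
import cv2,numpy as np
a=cv2.resize(cv2.imread('pics/s2.png')[60:260,260:400],(420,600),interpolation=2)
b=cv2.resize(cv2.imread('pics/w2.png'),(380,285));c=cv2.resize(cv2.imread('pics/t2.png')[150:275,150:310],(380,297),interpolation=2)
v=np.vstack([b,c,np.zeros((18,380,3),np.uint8)]);cv2.imwrite('pics/comp.png',np.hstack([a,v]))"
```

```text
(no output)
```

View pics/comp.png

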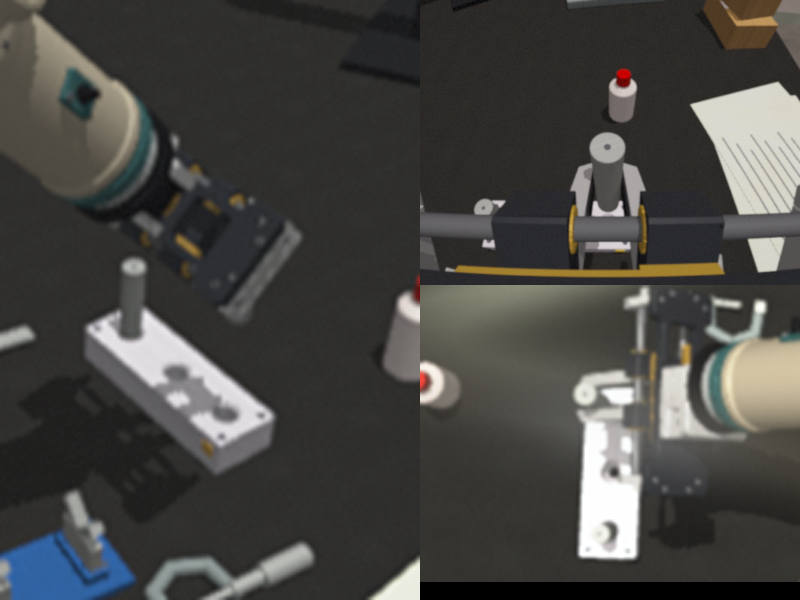

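The composite shows the held blank upright. Its top is at wrist (607,147) with no chamfer ring on the upper face. In the top view it is at (587,392), which is original pixel (220.3,195) and matches the prediction. The scene streak was only the gripper's edge.

```bash
python3 -c "
from h import *;import json
for n,p in(('w2',[275.6,216.6]),('t2',[220.3,195])):print(n,cast(json.load(open(n+'.json')),[p],.233).round(4))"; python3 go.py .5685 .2265 .100 -45 0
```

```text
w2 [[0.5683 0.2304 0.233 ]]
t2 [[0.57   0.2307 0.233 ]]
clk 15.3 tcp [0.5692 0.2395 0.1769] grasp [0.5692 0.2263 0.1905] zt [ 0.003  0.697 -0.717] yt [ 1.    -0.004  0.   ] q [-0.18  0.38  1.72  0.79  1.31 -0.5 ] F [-0.1 -0.2 -2.1] w 0.0192
row [-0.251 -0.003  0.26 ] [ 0.004  0.019 -0.004]
```

>>> move_arm(steps="-0.06 0 0.06 0 0.02 0 -1; -0.13 0 0.13 0 0.02 0 -1; -0.2 0 0.205 0 0.02 0 -1; -0.251 -0.002 0.258 0 0.02 0 -1; -0.251 -0.002 0.258 0 0.02 0 -1")

```text
clock: 15.8
tool_pos: [0.5671, 0.2398, 0.0847]
tool_rot: [0.655, 0.651, 0.27, -0.272]
wrist_force: [-0.3, 0.7, -1.9]
width: 0.0194
gripper_force: 35.0
```

>>> move_arm(steps="-0.015 0 0.015 0 0 0 -1; -0.03 0 0.03 0 0 0 -1; -0.04 0 0.04 0 0 0 -1; -0.04 0 0.04 0 0 0 -1")

```text
clock: 16.2
tool_pos: [0.5684, 0.2393, 0.0722]
tool_rot: [0.655, 0.651, 0.272, -0.271]
wrist_force: [-0.1, -0.5, -2.3]
width: 0.0196
gripper_force: 35.0
```

```bash
python3 s.py
```

```text
clk 16.2 tcp [0.5684 0.2393 0.0722] grasp [0.5683 0.2258 0.0857] zt [ 0.003  0.709 -0.706] yt [ 1.    -0.005 -0.001] q [-0.19  0.51  1.84  0.87  1.16 -0.7 ] F [-0.1 -0.5 -2.3] w 0.0196
```

>>> move_arm(steps="-0.015 0 0.015 0 0 0 -1; -0.03 0 0.03 0 0 0 -1; -0.045 0 0.045 0 0 0 -1; -0.055 0 0.055 0 0 0 -1; -0.055 0 0.055 0 0 0 -1")

```text
clock: 16.7
tool_pos: [0.5679, 0.2393, 0.052]
tool_rot: [0.655, 0.651, 0.271, -0.272]
wrist_force: [-0.9, -0.4, -2.8]
width: 0.0189
gripper_force: 35.0
```

>>> move_arm(steps="-0.005 0 0.005 0 0 0 -1; -0.01 0 0.01 0 0 0 -1; -0.015 0 0.015 0 0 0 -1; -0.015 0 0.015 0 0 0 -1")

```text
clock: 17.1
tool_pos: [0.5683, 0.2393, 0.0473]
tool_rot: [0.655, 0.651, 0.272, -0.271]
wrist_force: [0.3, -0.1, -1.2]
width: 0.019
gripper_force: 35.0
```

>>> move_arm(steps="-0.003 0 0.003 0 0 0 -1; -0.006 0 0.006 0 0 0 -1; -0.006 0 0.006 0 0 0 -1")

```text
clock: 17.4
tool_pos: [0.5685, 0.2397, 0.0465]
tool_rot: [0.654, 0.651, 0.272, -0.272]
wrist_force: [-0.5, -2.7, 4.7]
width: 0.019
gripper_force: 35.0
```

>>> move_arm(steps="-0.003 0 0.003 0 0 0 -1; -0.006 0 0.006 0 0 0 -1; -0.006 0 0.006 0 0 0 -1")

```text
clock: 17.7
tool_pos: [0.5686, 0.2401, 0.0462]
tool_rot: [0.654, 0.651, 0.274, -0.272]
wrist_force: [-2.7, -5.6, 13.2]
width: 0.0192
gripper_force: 35.0
```

>>> move_arm(steps="0.005 0 -0.005 0 0 0 -0.1; 0.005 0 -0.005 0 0 0 -0.1; 0.005 0 -0.1 0 0 0 -0.1; 0.005 0 -0.25 0 0 0 -0.1; 0.005 0 -0.45 0 0 0 -0.1")

```text
clock: 18.2
tool_pos: [0.5663, 0.1609, 0.1228]
tool_rot: [0.655, 0.651, 0.27, -0.273]
wrist_force: [1.1, 0.4, 0.6]
width: 0.0423
gripper_force: 0.0
```

```bash
python3 w.py scene s3 ; python3 go.py .568 -.10 .24 0 0; python3 -c "
from h import *;import json
d=json.load(open('s3.json'))
for z in(.1055,.1085):print(z,proj(d,[[.5685,.2305,z]]).round(1), proj(d,[[.439,.2295,.1055]]).round(1))"; python3 bl.py s3 154 184 328 350
```

```text
[0.5663 0.1609 0.1228] [ 0.655  0.651  0.27  -0.273] [-0.32  0.46  1.77  0.77  1.32 -0.67] 0.0423
clk 18.25 tcp [0.5714 0.1555 0.1281] grasp [0.5712 0.142  0.1415] zt [ 0.01   0.706 -0.708] yt [ 1.    -0.008  0.006] q [-0.33  0.45  1.76  0.77  1.32 -0.67] F [ 2.5 -1.7  3.2] w 0.0421
row [-0.461 -0.003 -0.985] [ 0.012 -0.999 -0.006]
0.1055 [[337.9 174.6]] [[304.2 148.4]]
0.1085 [[338.  173.6]] [[304.2 148.4]]
154  47  47  46  44  45  47  48  47  47  46  47  47  47  46  47  47  47  46  46  46  45  47
156  49  48  48  49  47  46  46  46  45  46  45  46  46  45  47  45  46  47  46  46  45  47
158  48  48  47  49  47  46  46  46  45  46  46  46  46  48  47  47  46  47  46  47  46  46
160  49  48  48  46  46  45  46  46  47  45  46  45  45  46  46  47  46  46  45  46  46  47
162  46  46  44  46  46  48  46  45  47  45  45  45  48  46  45  47  46  46  47  47  47  47
164  45  46  46  47  45  46  47  44  45  45  47  47  45  47  46  46  45  46  47  48  48  46
166  45  46  47  46  46  47  47  46  46  47  48  46  46  48  47  45  46  46  46  47  47  47
168  46  46  46  48  47  47  48  48  47  47  47  47  47  46  45  45  47  45  46  46  47  46
170  46  47  45  47  46  47  45  45  43  43  44  43  44  46  46  46  47  46  46  47  46  47
172  46  46  47  47  43  45  59  83  94  96  84  71  57  44  45  45  45  45  45  46  46  46
174  45  47  46  44  57 102 148 174 174 164 170 173 150 104  58  44  46  46  46  45  48  47
176  43  45  46  43  57 111 162 177 173 163 168 180 173 121  64  45  46  46  47  46  47  48
178  74  44  41  41  50  69  91 112 129 141 139 125 111  76  47  45  46  46  46  47  47  48
180 194 148  91  52  50  70  74  76  78  82  83  85  84  60  45  45  46  46  48  47  46  46
182 225 224 209 176 112  74  76  80  82  83  88  88  82  57  45  45  45  47  46  45  46  46
```

The blank's top centre is at scene row ~175, which is home height (174.6 predicted, against 173.6 if square). Now the second blank.

>>> move_arm(steps="-0.08 0 -0.17 0 -0.18 0 -0.1; -0.16 0 -0.34 0 -0.36 0 -0.1; -0.24 0 -0.5 0 -0.54 0 -0.1; -0.32 0 -0.68 0 -0.72 0 -0.1; -0.4 0 -0.85 0 -0.9 0 -0.1")

```text
clock: 18.75
tool_pos: [0.5676, -0.0627, 0.2042]
tool_rot: [0.709, 0.705, 0.027, -0.026]
wrist_force: [0.1, -0.1, -0.7]
width: 0.0426
gripper_force: 0.0
```

```bash
python3 go.py .568 -.2212 .19 0 0
```

```text
clk 18.75 tcp [ 0.5676 -0.0627  0.2042] grasp [ 0.5676 -0.0641  0.2231] zt [ 0.002  0.075 -0.997] yt [ 1.    -0.006  0.001] q [-0.28  0.28  1.51  0.07  1.37 -0.29] F [ 0.1 -0.1 -0.7] w 0.0426
row [-0.642  0.005  0.085] [ 0.002 -0.095 -0.007]
```

>>> move_arm(steps="-0.19 0 0 0 -0.09 0 -0.1; -0.38 0 0 0 -0.095 0 -0.1; -0.57 0 0.04 0 -0.095 0 -0.1; -0.642 0.005 0.085 0 -0.095 -0.007 -0.1; -0.642 0.005 0.085 0 -0.095 -0.007 -0.1")

```text
clock: 19.25
tool_pos: [0.5662, -0.22, 0.1654]
tool_rot: [0.708, 0.706, 0.001, -0.005]
wrist_force: [-0.4, 1.3, -0.3]
width: 0.0426
gripper_force: 0.0
```

```bash
python3 w.py wrist w3; python3 -c "
from h import *;import json
d=json.load(open('w3.json'));f=cv2.imread('pics/w3.png')
p=proj(d,[[.568,-.2205,.108]])[0];print(p.round(1))
x,y=p.round().astype(int);w=f[y-30:y+31,x-30:x+31].min(2);print(w[::3,::3])
m=(w>150).astype(np.uint8);k,l,s,c=cv2.connectedComponentsWithStats(m);i=1+np.argmax(s[1:,4]);q=c[i]+[x-30,y-30];print(q,s[i],cast(d,[q],.108).round(4))"; python3 go.py .568 -.2212 .085 0 0
```

```text
[ 0.5662 -0.22    0.1654] [ 0.708  0.706  0.001 -0.005] [-0.49  0.35  1.49  0.01  1.31 -0.49] 0.0426
[279.7 228.2]
[[183 183 181 182 181 183 171 152 154 154 155 152 154 175 181 182 179 180
  179 180 181]
 [182 181 180 181 182 180 156 151 154 156 158 152 148 159 180 181 179 180
  180 180 181]
 [183 182 180 181 180 171 144 152 154 156 156 153 151 144 175 180 178 181
  180 180 178]
 [182 180 182 180 182 171 144 151 155 153 153 152 150 144 174 181 181 179
  180 179 178]
 [182 180 182 183 182 176 149 155 154 152 156 152 149 149 175 180 179 181
  180 179 179]
 [180 182 182 181 181 176 150 153 153 153 153 152 149 148 177 180 181 179
  179 179 178]
 [180 181 182 182 183 175 149 154 176 188 185 172 154 146 175 181 181 181
  178 179 179]
 [181 182 182 181 181 169 167 200 208 208 206 206 196 159 171 180 181 179
  179 179 178]
 [181 182 181 181 183 169 202 210 209 208 204 206 206 198 170 181 179 179
  177 178 178]
 [181 181 181 181 183 190 205 211 207 207 205 205 206 205 185 180 181 181
  178 179 178]
 [180 182 182 181 181 201 207 208 208 163 170 205 205 205 195 181 180 179
  179 179 180]
 [181 
[... 508 characters left out ...]
 177
  179 183 183]
 [ 97  94  97  98  96  96  96  93  93  99  98  96  93  97  93  95 101 112
  153 192 223]
 [ 93  94  93  92  92  96  98  96  97  95  98  96  95  93  96  94  96  92
   96  92  98]
 [ 96  93  96  93  94  97  90  93  94  94  96  96  98  96  96  94  95  96
   97  97  93]
 [ 97  95  92  94  94  93  96  92  97  94  95  97  94  96  97  96  93  96
   92  96  96]]
[281.56365002 221.09838528] [   0    0   61   53 2663] [[ 0.5693 -0.2154  0.108 ]]
clk 19.3 tcp [ 0.5666 -0.2184  0.1666] grasp [ 0.5666 -0.2185  0.1856] zt [-0.004  0.009 -1.   ] yt [ 1.    -0.001 -0.004] q [-0.49  0.35  1.49  0.01  1.31 -0.49] F [-0.1  0.5  0.8] w 0.0424
row [-0.015  0.007  0.402] [-0.005 -0.012 -0.002]
```

The second blank's top face is uniform with no ring, so it is chamfer down and can go straight in. Its position is about (0.567, −0.2213).

>>> move_arm(steps="-0.012 0.002 0 -0.005 -0.012 0 -0.1; -0.012 0.002 0.13 -0.005 -0.012 0 -0.1; -0.012 0.002 0.26 -0.005 -0.012 0 -0.1; -0.012 0.002 0.39 -0.005 -0.012 0 -0.1; -0.012 0.002 0.39 -0.005 -0.012 0 -0.1", newtons=25)

```text
clock: 19.8
tool_pos: [0.565, -0.2178, 0.0675]
tool_rot: [0.706, 0.708, -0.001, -0.002]
wrist_force: [-0.4, -0.2, -0.3]
width: 0.0423
gripper_force: 0.0
```

>>> move_arm(steps="0 0 0 0 0 0 -1; 0 0 0 0 0 0 -1; 0 0 0 0 0 0 -1; 0 0 0 0 0 0 -1")

```text
clock: 20.2
tool_pos: [0.5685, -0.2217, 0.0728]
tool_rot: [0.707, 0.707, 0.0, 0.003]
wrist_force: [-1.4, 0.3, 4.7]
width: 0.0199
gripper_force: 24.9
```

>>> move_arm(steps="0 0 -0.1 0 0 0 -1; 0 0 -0.25 0 0 0 -1; 0 0 -0.4 0 0 0 -1; 0 0 -0.52 0 0 0 -1; 0 0 -0.52 0 0 0 -1")

```text
clock: 20.7
tool_pos: [0.5701, -0.2223, 0.2058]
tool_rot: [0.707, 0.707, 0.001, 0.007]
wrist_force: [0.7, -0.1, -1.9]
width: 0.0197
gripper_force: 25.0
```

```bash
python3 go.py .5035 .2305 .215 0 0
```

```text
clk 20.7 tcp [ 0.5701 -0.2223  0.2058] grasp [ 0.5699 -0.2222  0.2248] zt [ 0.012 -0.008 -1.   ] yt [1.    0.    0.012] q [-0.48  0.32  1.43 -0.    1.37 -0.48] F [ 0.7 -0.1 -1.9] w 0.0197
row [ 1.812 -0.266  0.022] [0.015 0.01  0.   ]
```

>>> move_arm(steps="0.19 -0.03 0 0.015 0.01 0 -1; 0.38 -0.055 0 0.015 0.01 0 -1; 0.57 -0.085 0 0.015 0.01 0 -1; 0.76 -0.11 0 0.015 0.01 0 -1; 0.95 -0.14 0 0.015 0.01 0 -1")

```text
clock: 21.2
tool_pos: [0.5308, 0.0183, 0.198]
tool_rot: [0.707, 0.707, -0.002, -0.006]
wrist_force: [1.0, 0.9, -3.7]
width: 0.02
gripper_force: 25.0
```

>>> move_arm(steps="0.19 -0.03 0 0 0 0 -1; 0.38 -0.055 0 0 0 0 -1; 0.57 -0.085 0 0 0 0 -1; 0.76 -0.11 0 0 0 0 -1; 0.84 -0.125 0 0 0 0 -1")

```text
clock: 21.7
tool_pos: [0.4989, 0.2303, 0.1993]
tool_rot: [0.706, 0.708, -0.002, -0.006]
wrist_force: [0.5, -1.4, -2.0]
width: 0.0195
gripper_force: 25.0
```

>>> move_arm(steps="0 0 0 0 0 0 -1; 0 0 0 0 0 0 -1; 0 0 0 0 0 0 -1")

```text
clock: 22.0
tool_pos: [0.5007, 0.2253, 0.2003]
tool_rot: [0.707, 0.707, -0.002, -0.005]
wrist_force: [-0.4, 0.2, -2.8]
width: 0.0193
gripper_force: 25.0
```

```bash
python3 go.py .5035 .2303 .115 0 0
```

```text
clk 22.0 tcp [0.5007 0.2253 0.2003] grasp [0.5009 0.2252 0.2193] zt [-0.01   0.004 -1.   ] yt [ 1.   -0.   -0.01] q [0.29 0.24 1.56 0.01 1.34 0.29] F [-0.4  0.2 -2.8] w 0.0193
row [0.019 0.015 0.417] [-0.013 -0.004 -0.001]
```

>>> move_arm(steps="0.019 0.01 0 -0.013 0 0 -1; 0.019 0.012 0.12 -0.013 0 0 -1; 0.019 0.012 0.25 -0.013 0 0 -1; 0.019 0.012 0.36 -0.013 0 0 -1; 0.019 0.012 0.36 -0.013 0 0 -1")

```text
clock: 22.5
tool_pos: [0.5003, 0.2299, 0.1076]
tool_rot: [0.707, 0.707, -0.002, -0.003]
wrist_force: [-0.2, -0.3, -2.1]
width: 0.0195
gripper_force: 25.0
```

```bash
python3 go.py .503 .2303 .105 0 0
```

```text
clk 22.5 tcp [0.5003 0.2299 0.1076] grasp [0.5004 0.2299 0.1266] zt [-0.007  0.002 -1.   ] yt [ 1.    -0.001 -0.007] q [0.3  0.32 1.71 0.   1.13 0.3 ] F [-0.2 -0.3 -2.1] w 0.0195
row [0.001 0.011 0.086] [-0.009 -0.003 -0.001]
```

>>> move_arm(steps="0 0.011 0.02 -0.009 0 0 -1; 0 0.011 0.05 -0.009 0 0 -1; 0 0.011 0.075 -0.009 0 0 -1; 0 0.011 0.095 -0.009 0 0 -1; 0 0.011 0.095 -0.009 0 0 -1")

```text
clock: 23.0
tool_pos: [0.507, 0.2322, 0.0926]
tool_rot: [0.707, 0.707, 0.007, 0.002]
wrist_force: [-5.4, -2.6, 21.5]
width: 0.0199
gripper_force: 25.0
```

>>> move_arm(steps="-0.004 -0.008 -0.03 0 0 0 -1; -0.005 -0.014 -0.03 0 0 0 -1; -0.005 -0.014 -0.03 0 0 0 -1")

```text
clock: 23.3
tool_pos: [0.5023, 0.2306, 0.095]
tool_rot: [0.707, 0.707, 0.005, 0.001]
wrist_force: [1.6, 0.8, -2.8]
width: 0.0193
gripper_force: 25.0
```

```bash
python3 go.py .503 .2303 .105 0 0
```

```text
clk 23.3 tcp [0.5023 0.2306 0.095 ] grasp [0.5021 0.2305 0.114 ] zt [ 0.009  0.005 -1.   ] yt [1.    0.    0.009] q [0.3  0.32 1.73 0.   1.08 0.3 ] F [ 1.6  0.8 -2.8] w 0.0193
row [-0.001  0.003  0.036] [ 0.011 -0.006  0.001]
```

Centred and free; lower.

>>> move_arm(steps="0 0.002 0.02 0.01 -0.005 0 -1; 0 0.002 0.04 0.01 -0.005 0 -1; 0 0.002 0.06 0.01 -0.005 0 -1; 0 0.002 0.07 0.01 -0.005 0 -1; 0 0.002 0.07 0.01 -0.005 0 -1")

```text
clock: 23.8
tool_pos: [0.5028, 0.2305, 0.0766]
tool_rot: [0.707, 0.707, -0.0, -0.0]
wrist_force: [0.6, 1.1, -2.8]
width: 0.0192
gripper_force: 25.0
```

>>> move_arm(steps="0 0 0.01 0 0 0 -1; 0 0 0.02 0 0 0 -1; 0 0 0.025 0 0 0 -1; 0 0 0.025 0 0 0 -1")

```text
clock: 24.2
tool_pos: [0.5028, 0.2306, 0.071]
tool_rot: [0.707, 0.707, 0.0, -0.0]
wrist_force: [0.1, 0.5, -2.5]
width: 0.0193
gripper_force: 25.0
```

>>> move_arm(steps="0 0 0.006 0 0 0 -1; 0 0 0.01 0 0 0 -1; 0 0 0.01 0 0 0 -1")

```text
clock: 24.5
tool_pos: [0.5036, 0.2306, 0.0693]
tool_rot: [0.707, 0.707, 0.001, 0.0]
wrist_force: [-0.3, -0.1, 2.4]
width: 0.0197
gripper_force: 25.0
```

>>> move_arm(steps="0 0 0 0 0 0 -0.1; 0 0 0 0 0 0 -0.1; 0 0 -0.15 0 0 0 -0.1; 0 0 -0.3 0 0 0 -0.1; 0 0 -0.5 0 0 0 -0.1")

```text
clock: 25.0
tool_pos: [0.5015, 0.2302, 0.1933]
tool_rot: [0.707, 0.707, -0.001, -0.001]
wrist_force: [0.8, 0.6, -1.0]
width: 0.042
gripper_force: 0.0
```

>>> move_arm(steps="-0.2 0 -0.1 0 0 0 -0.1; -0.4 -0.05 -0.1 0 0 0 -0.1; -0.6 -0.1 -0.1 0 0 0 -0.1; -0.8 -0.2 -0.1 0 0 0 -0.1; -0.8 -0.2 -0.1 0 0 0 -0.1")

```text
clock: 25.5
tool_pos: [0.4509, 0.0274, 0.2185]
tool_rot: [0.708, 0.706, -0.001, -0.0]
wrist_force: [0.4, -0.2, 0.1]
width: 0.0421
gripper_force: 0.0
```

```bash
python3 w.py scene s4; python3 - <<'E'
from h import *;import json
d=json.load(open('s4.json'));f=cv2.imread('pics/s4.png',0)
for n,X in(("racked",(.4385,.2297)),("b1",(.503,.2303)),("b2",(.568,.2305))):
    p=proj(d,[[*X,.1055]])[0];x,y=p.round().astype(int);w=f[y-9:y+10,x-9:x+10]
    m=(w>125).astype(np.uint8);k,l,s,c=cv2.connectedComponentsWithStats(m);i=l[9,9] or 1+np.argmax(s[1:,4])
    q=c[i]+[x-9,y-9];print(n,"pred",p.round(1),"square",proj(d,[[*X,.1085]])[0].round(1),"seen",q.round(1),s[i])
E
```

```text
[0.4509 0.0274 0.2185] [ 0.708  0.706 -0.001 -0.   ] [-0.09  0.08  1.72 -0.    1.34 -0.09] 0.0421
racked pred [304.1 148.3] square [304.2 147.4] seen [304.2 148.6] [ 6  7  7  6 29]
b1 pred [320.3 160.8] square [320.4 159.9] seen [319.9 161.9] [ 6  8  7  5 32]
b2 pred [337.7 174.5] square [337.9 173.5] seen [337.  175.4] [ 5  8  7  6 36]
```

Both tops sit level with the racked blank's home height, with residuals of +0.3, +1.1 and +0.9 px (a high one would read about −1). Handing in.

```bash
python3 -c "
from bench import manip;print(manip.sign_off())"
```

```text
the job is handed in; nothing more can be done
None
```

Both blanks stand chamfer down in bores 1 and 2, by feel and by the scene view at home height; the first was turned over in the V-rest, the second went straight in, and the job is handed in at about 25.5 s, though sign-off returned no verdict.

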